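# Cull the bad toggles, pour the good ones

### The arm

A 6-joint arm with a two-finger parallel gripper is mounted at the origin on the work surface. World frame = base frame: x ahead of the robot, y to its left, z up, the work surface at z = 0. Lengths are in m, angles in rad, forces in N, time in s.
With the tool pointing down it reaches from about 0.35 to 0.975 m from the base axis. Payload 4.9 kg.
Tool frame: the origin (TCP) lies midway between the tips of the shut fingers; the grasp point (between the pads) lies 19 mm behind it; z points along the fingers, y is the line along which they close (so a half turn about z gives the same grasp; the last joint's range is limited). The gripper opens to 85 mm and grips with 20 to 120 N. Pads are 22 mm wide; open, the fingers measure 114 mm over their backs; the gripper's body (76 mm by 85 mm) begins 54 mm behind the grasp point. The pads swing forward as they close: fully open they stand 13 mm farther back than shut.
Start: joints at [1.063, 0.053, 1.613, -0, 1.476, -0.119], TCP at [0.237, 0.578, 0.231] pointing down, gripper open.
Joint ranges: [-3.01, 3.01], [-1.01, 2.22], [0.06, 2.58], [-1.02, 4.17], [0.09, 2.62], [-3.14, 3.14]. Speed limits (rad/s): [2.57, 2.57, 3.14, 3.14, 3.14, 3.14].

### API

Orientations are given as a unit quaternion [w, x, y, z].
In Python, from plant import state, grab_frame, camera_info, job_done, spot_in, masks_of, pinpoint gives the robot as it stands.
- The arm moves only by the shell command python3 -m handwheel 'ROWS' [OPENING]. ROWS is JSON, a list that holds one entry, the list of rows, each a list of 6 numbers: the shift along the world's x, y, z in m, then the turn, a rotation vector about the world's x, y, z in degrees. In form: [[[tx, ty, tz, ax, ay, az], ...]]. A call has 1 to 20 rows; each row shifts and turns the commanded pose from where the row before left it; what a row does not reach is not made up. A row lasts 1/12 s, in which the tool goes at most 41.7 mm and 7.16 degrees, less where a joint would pass 70% of its speed; a pose out of reach is approached as far as the arm can. A call is refused whole if a number of a shift passes 0.0417 or a number of a turn 7.16, either way. A call with a gripper value outside its range is refused whole. OPENING is the opening, from 0 (shut) to 1 (fully open), set as the call begins (- or left out, the last holds). The fingers move at their own pace and stop on an object; the grip force is fixed at half the most. Time passes only in rows, so rows that do not move let the fingers close. It gives the time, the measured TCP pose, the force, the opening and the grip force at its end, in the units of the state.
- state(): the state, without advancing time (a new reading comes with each control period).
- grab_frame(name): name is "scene" or "top"; returns (picture, depth): 420x560x3 uint8, blue, green, red; 420x560 float32, m along the optical axis (not along the pixel's ray), 0 where there is no reading.
- camera_info(name): a dict with "fx", "fy", "cx", "cy" (pixels), "distortion" ([k1, k2, p1, p2, k3] as OpenCV has them; the pictures are not rectified), "T" (4x4, takes a point from camera to world coordinates). Camera axes: x right, y up, looking along -z (the intrinsics and any distortion apply to the point x, -y, -z); pixel columns grow to the right and rows downward; lengths in m; the calibration is good to about 2 mm. A picture is of the moment at which its call begins. camera_info takes no time and is no camera call.
- job_done(): hands the job in; it is judged then, once.
Trained networks look in the newest picture that a camera, given by its name, has taken for a name from the list of things; names that differ only in an ending like _2 or _b are one class to them, and where a whole thing is asked for, a point or a joint stands for the part that bears it (a point fixed in the world has none). Each returns a list of dicts, best first, with "conf" (0 to 1); they miss things now and then, are a little off and sometimes report something else, mostly with a low value. They report only what shows in the picture. A call takes as long as a camera call.
- spot_in(camera, thing): "box" ([left, top, width, height] in pixels, round what is visible of it).
- masks_of(camera, thing): "region" (420x560 bool, what is visible of it) and "box" ([left, top, width, height] in pixels, round what is visible of it).
- pinpoint(camera, thing): "position" ([column, row] in pixels: a listed point, or the origin of a listed thing).
The state is a dict: "time": time; "joint_pos": joint angles; "joint_vel": joint speeds; "joint_efforts": joint torques, N m; "tool_pos": TCP position; "tool_rot": TCP orientation; "contact_force": force on the tool from outside, world axes, zero at the start; "ft_torque": the same for the moment, N m; "gripper_width": opening from 0.0 (shut) to 1.0 (fully open); "grasp_force": force on a finger pad.
Only numpy, scipy, OpenCV 4.12 (cv2) and the standard library are available. Lean on these libraries where they do the work, as an engineer would, in place of code of your own. Each camera call takes 0.05 s, during which the arm holds its last target. There are 200 camera calls.

### The job

Pick the two faulty brass toggle bars (the bent one and the short one) out of the black sorting tray and put them in the red scrap tin. Then take the tray by its orange grip, bring its spout down close over the blue dish (no more than about 2 cm above the rim) before you tip it, and pour the three whole toggles into the dish. Set the empty tray back down flat on the table, and leave the other things on the table where they are.

Things in the scene. Friction and masses are not known exactly. Their poses are not given: they have to be found in the camera images.
- toggle_a_c (a point): whole brass toggle bar: straight square bar 38 long, 12 wide, 12 high (mm), a steel band round its middle, about 36 g. Point at its centre, half-way up; x runs along its length, z up. Lies flat in the tray at the start, its underside on the tray floor.
- toggle_b_c (a point): whole brass toggle bar: straight square bar 38 long, 12 wide, 12 high (mm), a steel band round its middle, about 36 g. Point at its centre, half-way up; x runs along its length, z up. Lies flat in the tray at the start, its underside on the tray floor.
- toggle_c_c (a point): whole brass toggle bar: straight square bar 38 long, 12 wide, 12 high (mm), a steel band round its middle, about 36 g. Point at its centre, half-way up; x runs along its length, z up. Lies flat in the tray at the start, its underside on the tray floor.
- toggle_bent_c (a point): bent brass toggle: a flat V (kinked by about 50 degrees in the horizontal plane) of 12 mm square bar, about 38 long, 20 wide over all, 12 high (mm), no band, about 36 g. Point at the middle of its outline, half-way up; x runs along its overall length; it can be gripped across its middle, along its y.
- toggle_short_c (a point): short (broken) brass toggle: straight bar only 20 long, 12 wide, 12 high (mm), no band, about 22 g. Point at its centre, half-way up; x runs along its length.
- tray_spout (a point): Black sorting tray, loose, 140 to 240 g empty, 200 long, 140 wide (mm); floor 4 thick, side and back walls 5 thick, 16 high; open front, side walls narrow over the last 50 to a mouth 90 wide. Point: middle of the mouth's edge on the floor's upper face, 4 above the table. x runs back from the mouth to the grip, y across, z up. Toggles slide out when tipped mouth-down by 30 to 40 degrees.
- tray_grip (a point): orange upright grip tab fixed outside the middle of the tray's back wall: 32 along the tray's x, 14 thick (along y), from the table to 52 high (mm). Point on its middle plane 36 mm above the table when the tray stands, 216 mm behind the mouth point and 32 mm above it; same axes as the tray.
- dish_in (a point): shallow blue round dish, loose, 450 g: rim radius 92, floor radius about 70, rim 26 high (mm). Point at the centre of its inner floor, 5 mm above the table.
- tin_in (a point): red round scrap tin, loose, 250 g: rim radius 56, floor radius about 42, rim 36 high, wall 3 (mm). Point at the centre of its inner floor, 4 mm above the table.
- jar_pink: bystander, leave alone: pink paint jar, 44 mm wide, 85 mm tall; origin under its middle
- jar_cream: bystander, leave alone: cream paint jar, 44 mm wide, 85 mm tall; origin under its middle
- swab_pot: bystander, leave alone: clear pot of cotton swabs, 64 mm wide, about 78 mm tall; origin under its middle
- mallet: bystander, leave alone: hammer with a wooden handle lying flat, 240 mm long
- brush: bystander, leave alone: brush lying flat, 170 mm long

How it is judged:
By the outcome, as a careful person would: the job done as asked, in the order asked, and still so for the second after the job is handed in, with the robot touching nothing.
It also fails if it takes over 72 s, if anything falls off the work surface, if the arm or the gripper's body presses on something with over 40 N, if the wrist force passes 120 N, or if a joint passes its speed limit or range.

## Working session

There is one attempt and no reset: what is moved stays moved. The work goes in short steps, Python scripts to look and compute and a shell command to move; the robot and the scene stay as the last step left them, time stands still between calls to the robot, and variables do not carry over. Pictures are saved under pics/ and viewed, at most 10 in all, crops included, and the job is handed in when it is done.

```bash
mkdir -p pics; cat > h.py <<'E'
import numpy as np, cv2
from plant import *
def ray(cam,px):
    c=camera_info(cam);K=np.array([[c["fx"],0,c["cx"]],[0,c["fy"],c["cy"]],[0,0,1.]])
    u=cv2.undistortPoints(np.array([[px]],float),K,np.array(c["distortion"],float))[0,0]
    T=np.array(c["T"]);return T[:3,3],T[:3,:3]@np.array([u[0],-u[1],-1.])
def at_z(cam,px,z):
    o,d=ray(cam,px);return o+d*(z-o[2])/d[2]
E
python3 - <<'E'
from h import *
for c in("top","scene"):
    im,d=grab_frame(c);cv2.imwrite(f"pics/{c}0.png",im)
    print(c,np.array(camera_info(c)["T"])[:3].round(2).tolist())
Z=dict(toggle_a_c=.01,toggle_bent_c=.01,toggle_short_c=.01,tray_spout=.004,tray_grip=.036,dish_in=.005,tin_in=.004,jar_pink=0,jar_cream=0,swab_pot=0,mallet=.01,brush=.01)
for n,z in Z.items():
  for c in("top","scene"):
    print(n,c,[(round(r["conf"],2),np.round(r["position"]).tolist(),at_z(c,r["position"],z)[:2].round(3).tolist()) for r in pinpoint(c,n)[:4]])
print(state()["time"])
E
```

```text
top [[0.0, 1.0, -0.07, 0.47], [-1.0, 0.0, 0.0, 0.01], [0.0, 0.07, 1.0, 1.16]]
scene [[-0.01, -0.6, 0.8, 1.63], [1.0, 0.0, 0.01, 0.02], [-0.01, 0.8, 0.6, 0.86]]
toggle_a_c top [(0.41, [305.0, 189.0], [0.601, -0.052])]
toggle_a_c scene [(0.39, [266.0, 236.0], [0.596, -0.05])]
toggle_bent_c top [(0.61, [295.0, 205.0], [0.553, -0.021])]
toggle_bent_c scene [(0.36, [279.0, 225.0], [0.548, -0.011])]
toggle_short_c top [(0.57, [304.0, 222.0], [0.504, -0.049])]
toggle_short_c scene [(0.46, [263.0, 218.0], [0.508, -0.062])]
tray_spout top [(0.79, [299.0, 246.0], [0.433, -0.033])]
tray_spout scene [(0.84, [274.0, 205.0], [0.433, -0.028])]
tray_grip top [(0.65, [292.0, 171.0], [0.648, -0.012])]
tray_grip scene [(0.6, [282.0, 240.0], [0.647, -0.0])]
dish_in top [(0.79, [389.0, 236.0], [0.463, -0.298])]
dish_in scene [(0.78, [193.0, 209.0], [0.454, -0.291])]
tin_in top [(0.84, [193.0, 220.0], [0.509, 0.277]), (0.19, [292.0, 171.0], [0.653, -0.012])]
tin_in scene [(0.61, [371.0, 222.0], [0.525, 0.273])]
jar_pink top [(0.57, [207.0, 146.0], [0.728, 0.242])]
jar_pink scene [(0.59, [369.0, 270.0], [0.734, 0.237])]
jar_cream top [(0.82, [458.0, 255.0], [0.407, -0.501])]
jar_cream scene [(0.63, [131.0, 205.0], [0.426, -0.509]), (0.63, [207.0, 269.0], [0.728, -0.208]), (0.42, [282.0, 242.0], [0.614, -0.004])]
swab_pot top [(0.7, [361.0, 148.0], [0.725, -0.218])]
swab_pot scene [(0.53, [205.0, 269.0], [0.731, -0.213])]
mallet top [(0.67, [108.0, 232.0], [0.472, 0.526]), (0.25, [305.0, 222.0], [0.503, -0.051]), (0.17, [300.0, 247.0], [0.429, -0.037])]
mallet scene [(0.74, [452.0, 216.0], [0.499, 0.538]), (0.7, [370.0, 267.0], [0.734, 0.24])]
brush top [(0.64, [462.0, 192.0], [0.591, -0.516])]
brush scene [(0.92, [110.0, 235.0], [0.595, -0.526]), (0.72, [206.0, 268.0], [0.736, -0.21]), (0.23, [288.0, 234.0], [0.588, 0.016])]
1.3
```

View pics/top0.png

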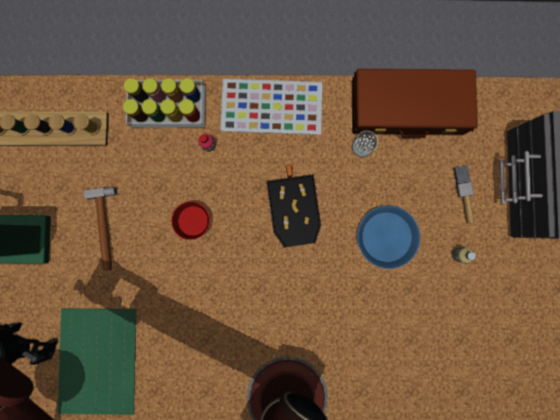

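View pics/scene0.png

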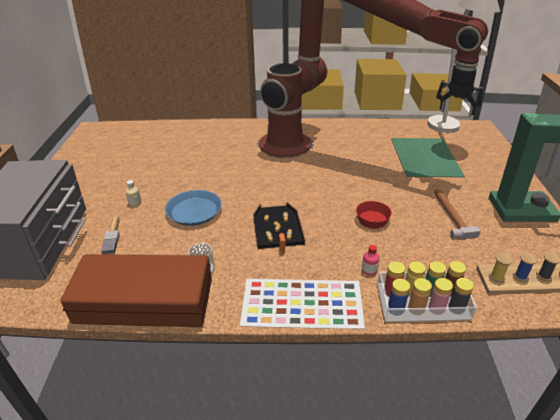

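The top view shows the black tray at about (295,210) with the orange grip at (290,171). The toggles are at (282,192), (303,189), (286,222), with the bent one at (295,206) and the short one at (307,220). The tin is at (191,220) and the dish at (388,236).

```bash
python3 - <<'E'
from h import *
im=cv2.imread("pics/top0.png");sc=cv2.imread("pics/scene0.png")
a=cv2.resize(im[163:253,260:330],None,fx=6,fy=6,interpolation=cv2.INTER_CUBIC)
b=cv2.resize(sc[195:260,245:315],None,fx=5,fy=5,interpolation=cv2.INTER_CUBIC)
out=np.zeros((540,770,3),np.uint8);out[:,:420]=a;out[:325,420:]=b;cv2.imwrite("pics/crop0.png",out)
# brass segmentation inside tray, upsampled
for cam,I,(r0,r1,c0,c1) in (("top",im,(178,243,270,318)),):
    up=cv2.resize(I[r0:r1,c0:c1],None,fx=6,fy=6,interpolation=cv2.INTER_CUBIC).astype(int)
    m=((up[...,2]>75)).astype(np.uint8)
    n,l,s,ce=cv2.connectedComponentsWithStats(m)
    for i in range(1,n):
        if s[i,4]<150 or s[i,4]>4000: continue
        ys,xs=np.nonzero(l==i)
        px=np.c_[(xs+.5)/6-.5+c0,(ys+.5)/6-.5+r0]
        W=np.array([at_z(cam,p,.014)[:2] for p in px]);mu=W.mean(0)
        rect=cv2.minAreaRect((W*1000).astype(np.float32))
        w,v=np.linalg.eigh(np.cov((W-mu).T));ang=np.degrees(np.arctan2(v[1,1],v[0,1]))
        print(px.mean(0).round(1),mu.round(4),"ang",ang.round(0),"rect",np.round(rect[0]),np.round(rect[1]),s[i,4])
E
```

```text
[275.6 178.4] [0.63   0.0355] ang 94.0 rect [629.  29.] [ 7. 48.] 872
[316.2 186.3] [ 0.607  -0.0834] ang -176.0 rect [599. -81.] [12. 69.] 1911Traceback (most recent call last):
  File "<stdin>", line 15, in <module>
  File "h.py", line 8, in at_z
    o,d=ray(cam,px);return o+d*(z-o[2])/d[2]
        ~~~^^^^^^^^
  File "h.py", line 4, in ray
    c=camera_info(cam);K=np.array([[c["fx"],0,c["cx"]],[0,c["fy"],c["cy"]],[0,0,1.]])
ValueError: time passes only in moves, steps and waits
```

View pics/crop0.png

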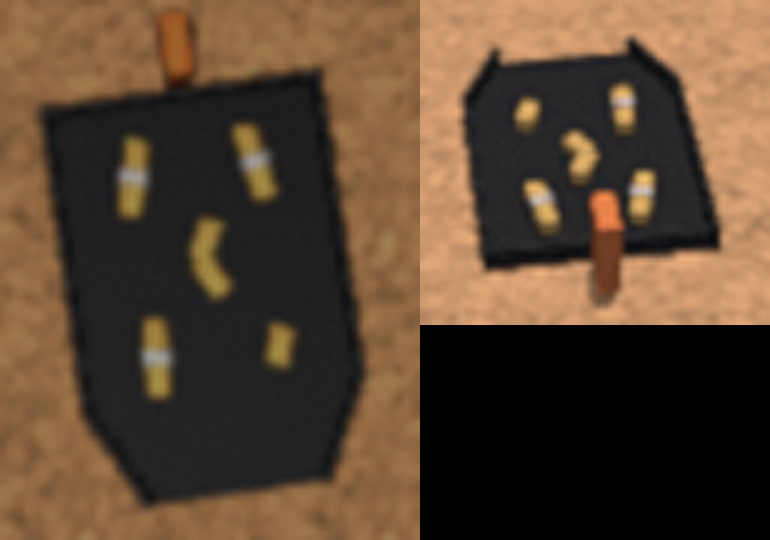

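The crop gives the details. The bent one is at (210,258) in the crop with its apex to the left, and the short one is at (281,346). The banded whole ones are at (133,178), (255,162) and (156,358). The tray axis is tilted about 8°.

```bash
python3 - <<'E'
s=open("h.py").read().replace("def ray","import functools\ncamera_info=functools.cache(camera_info)\ndef ray",1);open("h.py","w").write(s)
E
python3 - <<'E'
from h import *
from scipy.spatial.transform import Rotation as R
im=cv2.imread("pics/top0.png");r0,r1,c0,c1=178,243,270,318
up=cv2.resize(im[r0:r1,c0:c1],None,fx=6,fy=6,interpolation=cv2.INTER_CUBIC).astype(int)
m=(up[...,2]>75).astype(np.uint8);n,l,s,ce=cv2.connectedComponentsWithStats(m)
for i in range(1,n):
    if not 150<s[i,4]<1900: continue
    ys,xs=np.nonzero(l==i);px=np.c_[(xs+.5)/6-.5+c0,(ys+.5)/6-.5+r0][::3]
    W=np.array([at_z("top",p,.014)[:2] for p in px]);mu=W.mean(0)
    w,v=np.linalg.eigh(np.cov((W-mu).T));a=v[:,1]*np.sign(v[0,1]);q=(W-mu)@np.c_[a,[-a[1],a[0]]]
    mid=mu+np.c_[a,[-a[1],a[0]]]@((q.max(0)+q.min(0))/2)
    print(px.mean(0).round(1),"mean",mu.round(4),"mid",mid.round(4),"ang",np.degrees(np.arctan2(a[1],a[0])).round(1),"ext",np.ptp(q,axis=0).round(3))
for n,p,z in(("mouthL",(145,502),.004),("mouthR",(331,478),.004),("backL",(42,108),.016),("backR",(321,70),.016),("griptop back",(174,12),.052),("griptop front",(180,82),.03)):
    print(n,at_z("top",(260+p[0]/6-.42,163+p[1]/6-.42),z)[:2].round(4))
st=state();print(st["time"],st["tool_pos"],R.from_quat(np.roll(st["tool_rot"],-1)).as_matrix().round(3).tolist(),st["gripper_width"])
for c in("tin_in","dish_in"):
  for cam in("top","scene"): 
    k=masks_of(cam,c)[0];b=k["box"];print(c,cam,b,k["conf"])
E
```

```text
[275.5 178.4] mean [0.63   0.0356] mid [0.6306 0.0289] ang -85.5 ext [0.049 0.007]
[306.2 220.1] mean [ 0.5082 -0.0542] mid [ 0.5082 -0.0545] ang -3.9 ext [0.022 0.014]
[316.6 239.5] mean [ 0.4519 -0.0844] mid [ 0.454  -0.0846] ang -7.4 ext [0.022 0.007]
mouthL [0.4319 0.0109]
mouthR [ 0.4438 -0.0797]
backL [0.6232 0.0616]
backR [ 0.6423 -0.0743]
griptop back [ 0.6644 -0.0021]
griptop front [ 0.6342 -0.0053]
1.3 [0.23689929 0.57833088 0.23126837] [[-0.925, 0.379, -0.0], [0.379, 0.925, -0.0], [0.0, -0.0, -1.0]] 1.001450874427541
tin_in top [168.5, 201.7, 41.3, 39.0] 0.9
tin_in scene [352.6, 202.3, 42.9, 28.4] 0.96
dish_in top [358.2, 202.1, 63.1, 68.2] 0.94
dish_in scene [165.0, 188.4, 59.1, 36.0] 0.7
```

```bash
python3 -m handwheel '[[[0.0157,-0.0299,-0.005,0,0,1.37],[0.0157,-0.0299,-0.005,0,0,1.37],[0.0157,-0.0299,-0.005,0,0,1.37],[0.0157,-0.0299,-0.005,0,0,1.37],[0.0157,-0.0299,-0.005,0,0,1.37],[0.0157,-0.0299,-0.005,0,0,1.37],[0.0157,-0.0299,-0.005,0,0,1.37],[0.0157,-0.0299,-0.005,0,0,1.37],[0.0157,-0.0299,-0.005,0,0,1.37],[0.0157,-0.0299,-0.005,0,0,1.37],[0.0157,-0.0299,-0.005,0,0,1.37],[0.0157,-0.0299,-0.005,0,0,1.37],[0.0157,-0.0299,-0.005,0,0,1.37],[0.0157,-0.0299,-0.005,0,0,1.37],[0.0157,-0.0299,-0.005,0,0,1.37],[0.0157,-0.0299,-0.005,0,0,1.37],[0.0157,-0.0299,-0.005,0,0,1.37],[0.0157,-0.0299,-0.005,0,0,1.37],[0.0157,-0.0299,-0.005,0,0,1.37],[0,0,0,0,0,0]]]' 0.5
python3 - <<'E'
from h import *
im=cv2.imread("pics/top0.png");r0,r1,c0,c1=184,236,275,313
up=cv2.resize(im[r0:r1,c0:c1],None,fx=6,fy=6,interpolation=cv2.INTER_CUBIC).astype(int)
m=(up[...,2]>75).astype(np.uint8);n,l,s,ce=cv2.connectedComponentsWithStats(m)
for i in range(1,n):
    if s[i,4]<150: continue
    ys,xs=np.nonzero(l==i);px=np.c_[(xs+.5)/6-.5+c0,(ys+.5)/6-.5+r0][::3]
    W=np.array([at_z("top",p,.014)[:2] for p in px]);mu=W.mean(0)
    w,v=np.linalg.eigh(np.cov((W-mu).T));a=v[:,1]*np.sign(v[0,1])
    q=(W-mu)@np.c_[a,[-a[1],a[0]]];mid=mu+np.c_[a,[-a[1],a[0]]]@((q.max(0)+q.min(0))/2)
    print(px.mean(0).round(1),"mean",mu.round(4),"mid",mid.round(4),"ang",np.degrees(np.arctan2(a[1],a[0])).round(1),"ext",np.ptp(q,axis=0).round(3))
E
```

```text
time: 3.17
tool_pos: [0.5368, 0.0057, 0.1357]
tool_rot: [0.0, -0.031, 1.0, -0.001]
contact_force: [-0.1, 1.0, -0.7]
gripper_width: 0.502
grasp_force: 0.0
[302.  189.6] mean [ 0.5972 -0.042 ] mid [ 0.5978 -0.0422] ang 18.8 ext [0.039 0.015]
[281.7 192.2] mean [0.5894 0.0173] mid [0.5896 0.0173] ang -5.2 ext [0.04  0.015]
[294.4 205.6] mean [ 0.5503 -0.0197] mid [ 0.5504 -0.0199] ang 8.8 ext [0.04  0.018]
[285.7 222.1] mean [0.502  0.0055] mid [0.5022 0.0055] ang 4.3 ext [0.04  0.015]
[306.2 220.1] mean [ 0.5082 -0.0542] mid [ 0.5082 -0.0545] ang -3.9 ext [0.022 0.014]
```

```bash
python3 -m handwheel '[[[0.0068,-0.0128,-0.02,0,0,1.7],[0.0068,-0.0128,-0.02,0,0,1.7],[0,0,-0.02,0,0,0],[0,0,-0.02,0,0,0],[0,0,-0.015,0,0,0],[0,0,-0.015,0,0,0],[0,0,-0.01,0,0,0],[0,0,-0.007,0,0,0],[0,0,0,0,0,0],[0,0,0,0,0,0],[0,0,0,0,0,0]]]' 0.5
python3 -c "
from h import *
im,d=grab_frame('scene');cv2.imwrite('pics/s1.png',cv2.resize(im[150:270,215:345],None,fx=5,fy=5,interpolation=cv2.INTER_CUBIC))"
```

```text
time: 4.08
tool_pos: [0.5497, -0.0154, 0.0104]
tool_rot: [0.001, -0.062, 0.998, -0.0]
contact_force: [-0.0, -0.2, 0.1]
gripper_width: 0.499
grasp_force: 0.0
```

View pics/s1.png

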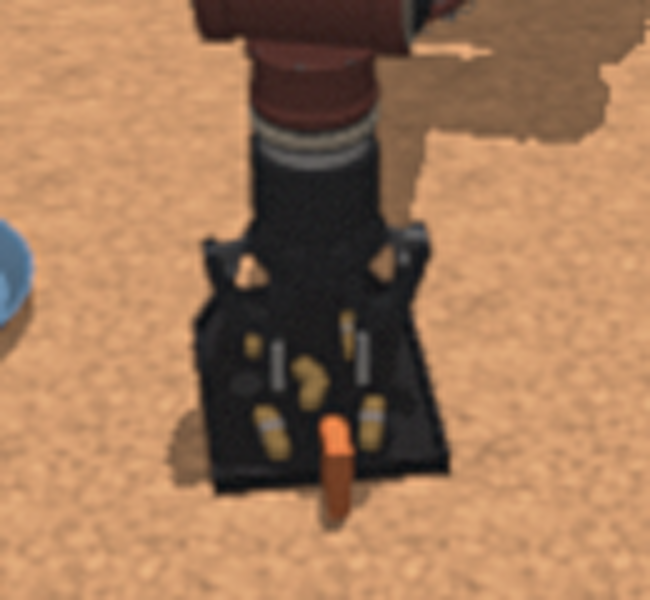

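The fingers straddle the bent toggle at (310,382) in the crop. The finger mid is about (320,362), so I shift y by −4 mm, lower and close.

```bash
python3 -m handwheel '[[[0.0008,-0.0046,0,0,0,0],[0,0,-0.004,0,0,0],[0,0,0,0,0,0]]]' 0.5; python3 -m handwheel '[[[0,0,0,0,0,0],[0,0,0,0,0,0],[0,0,0,0,0,0],[0,0,0,0,0,0],[0,0,0,0,0,0],[0,0,0,0,0,0],[0,0,0,0,0,0],[0,0,0,0,0,0]]]' 0; python3 -m handwheel '[[[0,0,0.015,0,0,0],[0,0,0.02,0,0,0],[0,0,0.03,0,0,0],[0,0,0.03,0,0,0],[0,0,0,0,0,0]]]' 0
```

```text
time: 4.38
tool_pos: [0.5496, -0.0202, 0.0052]
tool_rot: [0.0, -0.062, 0.998, -0.0]
contact_force: [-0.9, 0.3, -0.2]
gripper_width: 0.498
grasp_force: 0.0
time: 5.05
tool_pos: [0.5498, -0.02, 0.0055]
tool_rot: [0.0, -0.062, 0.998, -0.0]
contact_force: [-0.7, -0.1, 3.0]
gripper_width: 0.167
grasp_force: 55.6
time: 5.47
tool_pos: [0.5538, -0.0206, 0.107]
tool_rot: [0.006, -0.062, 0.998, -0.001]
contact_force: [1.4, 0.5, 0.7]
gripper_width: 0.165
grasp_force: 55.6
```

```bash
python3 -m handwheel '[[[-0.005,0.037,0,0,0,0],[-0.005,0.037,0,0,0,0],[-0.005,0.037,0,0,0,0],[-0.005,0.037,0,0,0,0],[-0.005,0.037,0,0,0,0],[-0.005,0.037,0,0,0,0],[-0.005,0.037,0,0,0,0],[-0.005,0.037,0,0,0,0],[0,0,0,0,0,0],[0,0,0,0,0,0],[0,0,0,0,0,0]]]' 0
python3 -c "
from h import *
for c in ('top','scene'):
  im,d=grab_frame(c)
  for r in pinpoint(c,'tin_in')[:1]: print(c,r,at_z(c,r['position'],.004))
  b=masks_of(c,'tin_in')[0]['box'];print(b)
cv2.imwrite('pics/s2.png',cv2.resize(im[130:250,310:440],None,fx=4,fy=4,interpolation=cv2.INTER_CUBIC))"
```

```text
time: 6.38
tool_pos: [0.5092, 0.2758, 0.0995]
tool_rot: [-0.0, -0.063, 0.998, -0.0]
contact_force: [-0.2, -0.4, -0.3]
gripper_width: 0.16
grasp_force: 55.7
top {'position': [104.2, 228.4], 'conf': 0.2} [0.48210975 0.53890409 0.004     ]
[187.7, 199.5, 24.9, 39.6]
scene {'position': [373.8, 219.7], 'conf': 0.69} [0.51239257 0.28385392 0.004     ]
[353.7, 200.8, 40.4, 29.7]
```

View pics/s2.png

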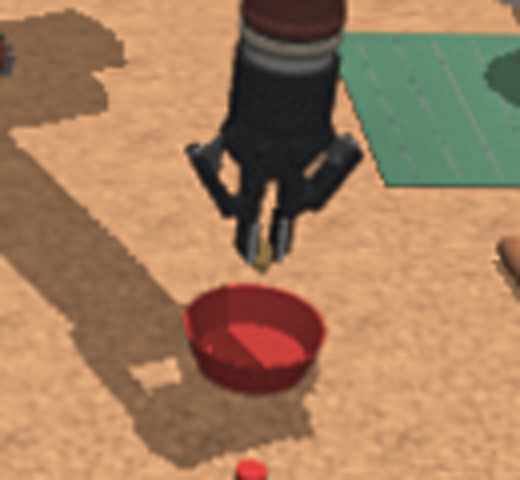

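The bent toggle is held just above the tin, whose rim centre is at (255,325) in the crop. I lower it and release.

```bash
python3 -m handwheel '[[[0.001,-0.006,-0.02,0,0,0],[0,0,-0.02,0,0,0],[0,0,-0.018,0,0,0],[0,0,-0.012,0,0,0],[0,0,-0.006,0,0,0],[0,0,0,0,0,0],[0,0,0,0,0,0]]]' 0; python3 -m handwheel '[[[0,0,0,0,0,0],[0,0,0,0,0,0],[0,0,0,0,0,0],[0,0,0,0,0,0]]]' 0.38;  python3 -m handwheel '[[[0,0,0.03,0,0,0],[0,0,0.03,0,0,0],[0,-0.008,0.03,0,0,-1],[0,-0.037,0,0,0,-2],[0,-0.037,0,0,0,-2],[0,-0.037,0,0,0,-2],[0,-0.037,0,0,0,-2],[0,-0.037,0,0,0,-2],[0,-0.037,0,0,0,-2],[0,-0.037,0,0,0,-1],[0,-0.037,0,0,0,0],[0,-0.02,0,0,0,0],[0,0,0,0,0,0],[0,0,0,0,0,0]]]' 0.38
```

```text
time: 7.27
tool_pos: [0.511, 0.27, 0.0247]
tool_rot: [0.0, -0.062, 0.998, 0.0]
contact_force: [0.2, -0.1, 0.2]
gripper_width: 0.163
grasp_force: 55.7
time: 7.6
tool_pos: [0.5112, 0.2703, 0.0252]
tool_rot: [0.001, -0.062, 0.998, 0.0]
contact_force: [0.0, -1.1, 0.7]
gripper_width: 0.382
grasp_force: 0.0
time: 8.77
tool_pos: [0.5107, -0.0547, 0.1147]
tool_rot: [0.0, 0.061, 0.998, 0.0]
contact_force: [-0.1, 0.9, 0.2]
gripper_width: 0.382
grasp_force: 0.0
```

```bash
python3 -m handwheel '[[[-0.0025,0,-0.025,0,0,0],[0,0,-0.025,0,0,0],[0,0,-0.02,0,0,0],[0,0,-0.015,0,0,0],[0,0,-0.01,0,0,0],[0,0,-0.008,0,0,0],[0,0,-0.006,0,0,0],[0,0,0,0,0,0],[0,0,0,0,0,0],[0,0,0,0,0,0]]]' 0.38; python3 -m handwheel '[[[0,0,0,0,0,0],[0,0,0,0,0,0],[0,0,0,0,0,0],[0,0,0,0,0,0],[0,0,0,0,0,0],[0,0,0,0,0,0],[0,0,0,0,0,0]]]' 0; python3 -m handwheel '[[[0,0,0.015,0,0,0],[0,0,0.02,0,0,0],[0,0,0.03,0,0,0],[0,0,0.03,0,0,0],[0,0,0,0,0,0]]]' 0
python3 -c "
from h import *
im,d=grab_frame('top');a=cv2.resize(im[170:255,160:325],None,fx=4,fy=4,interpolation=cv2.INTER_CUBIC);cv2.imwrite('pics/t3.png',a)"
```

```text
time: 9.6
tool_pos: [0.509, -0.0541, 0.0063]
tool_rot: [0.001, 0.06, 0.998, -0.0]
contact_force: [0.6, -0.8, 0.7]
gripper_width: 0.378
grasp_force: 0.0
time: 10.18
tool_pos: [0.509, -0.0542, 0.0064]
tool_rot: [0.001, 0.06, 0.998, -0.0]
contact_force: [-0.8, -0.7, 5.8]
gripper_width: 0.114
grasp_force: 60.5
time: 10.6
tool_pos: [0.5121, -0.055, 0.1068]
tool_rot: [0.005, 0.06, 0.998, -0.001]
contact_force: [0.7, -1.1, 0.8]
gripper_width: 0.115
grasp_force: 59.8
```

View pics/t3.png

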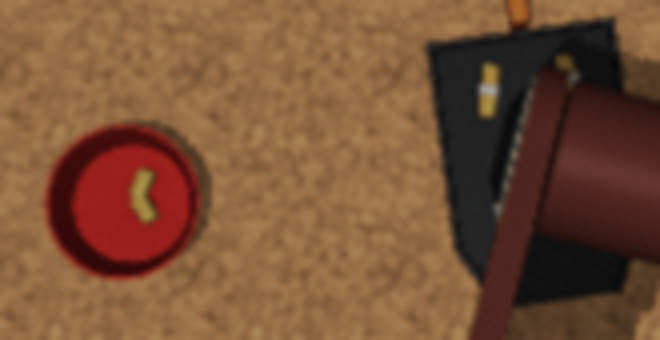

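The bent toggle lies inside the tin at (143,196) in the crop, and the short one is in the gripper. I'll drop it to the left of the bent one.

```bash
python3 -m handwheel '[[[0,0.038,0,0,0,0],[0,0.038,0,0,0,0],[0,0.038,0,0,0,0],[0,0.038,0,0,0,0],[0,0.038,0,0,0,0],[0,0.038,0,0,0,0],[0,0.038,0,0,0,0],[0,0.038,0,0,0,0],[0,0.038,-0.005,0,0,0],[0,0,-0.02,0,0,0],[0,0,-0.02,0,0,0],[0,0,-0.015,0,0,0],[0,0,-0.01,0,0,0],[0,0,-0.006,0,0,0],[0,0,0,0,0,0],[0,0,0,0,0,0]]]' 0; python3 -m handwheel '[[[0,0,0,0,0,0],[0,0,0,0,0,0],[0,0,0,0,0,0],[0,0,0,0,0,0]]]' 0.3; python3 -m handwheel '[[[0,0,0.03,0,0,0],[0,0,0.03,0,0,0],[0,0,0.03,0,0,0],[0,0,0.03,0,0,0],[0.01,-0.035,0.01,0,0,3],[0.015,-0.035,0,0,0,3],[0.015,-0.035,0,0,0,3],[0.015,-0.035,0,0,0,2],[0.015,-0.035,0,0,0,2],[0.015,-0.035,0,0,0,1],[0,0,0,0,0,0],[0,0,0,0,0,0],[0,0,0,0,0,0]]]' 0.5
python3 - <<'E'
from h import *
im,d=grab_frame('top');out=np.zeros((480,770,3),np.uint8)
out[:340,:160]=cv2.resize(im[170:255,165:205],None,fx=4,fy=4,interpolation=cv2.INTER_CUBIC)
out[:480,200:620]=cv2.resize(im[165:245,260:330],None,fx=6,fy=6,interpolation=cv2.INTER_CUBIC)
cv2.imwrite('pics/t4.png',out)
for c in('top','scene'):
  if c=='scene': grab_frame(c)
  for n,z in(('tray_grip',.036),('tray_spout',.004),('dish_in',.005)):
    r=pinpoint(c,n)[:1]
    for k in r: print(c,n,k['conf'],at_z(c,k['position'],z))
  k=masks_of(c,'dish_in')[0];b=k['box'];print(b,at_z(c,(b[0]+b[2]/2-.5,b[1]+b[3]/2-.5),.026))
  k=masks_of(c,'tray_grip')[0];print(k['box'],k['conf'])
# orange
hsv=cv2.cvtColor(im,cv2.COLOR_BGR2HSV)[155:190,278:302]
m=(hsv[...,1]>190)&(hsv[...,0]<14);ys,xs=np.nonzero(m);print('orange',xs.min()+278,xs.max()+278,ys.min()+155,ys.max()+155,xs.mean()+278,ys.mean()+155)
E
```

```text
time: 11.98
tool_pos: [0.5081, 0.2878, 0.0242]
tool_rot: [-0.0, 0.06, 0.998, -0.0]
contact_force: [0.6, -0.2, 0.1]
gripper_width: 0.117
grasp_force: 59.8
time: 12.32
tool_pos: [0.5087, 0.2882, 0.0252]
tool_rot: [0.001, 0.06, 0.998, 0.0]
contact_force: [-0.8, -0.1, 0.4]
gripper_width: 0.298
grasp_force: 0.0
time: 13.4
tool_pos: [0.593, 0.0782, 0.1544]
tool_rot: [-0.0, -0.062, 0.998, 0.0]
contact_force: [0.3, 0.1, -0.1]
gripper_width: 0.499
grasp_force: 0.0
top tray_grip 0.64 [ 0.6453341  -0.00615879  0.036     ]
top tray_spout 0.79 [ 0.43885591 -0.03162782  0.004     ]
top dish_in 0.63 [ 0.45815451 -0.29523064  0.005     ]
[359.5, 207.3, 59.4, 63.4] [ 0.4555105 -0.2907914  0.026    ]
[282.6, 165.3, 36.6, 80.0] 0.6
scene tray_grip 0.74 [ 0.65479498 -0.00566968  0.036     ]
scene tray_spout 0.85 [ 0.42748849 -0.02496797  0.004     ]
scene dish_in 0.61 [ 0.45749562 -0.30136253  0.005     ]Traceback (most recent call last):
  File "<stdin>", line 11, in <module>
IndexError: list index out of range
```

View pics/t4.png

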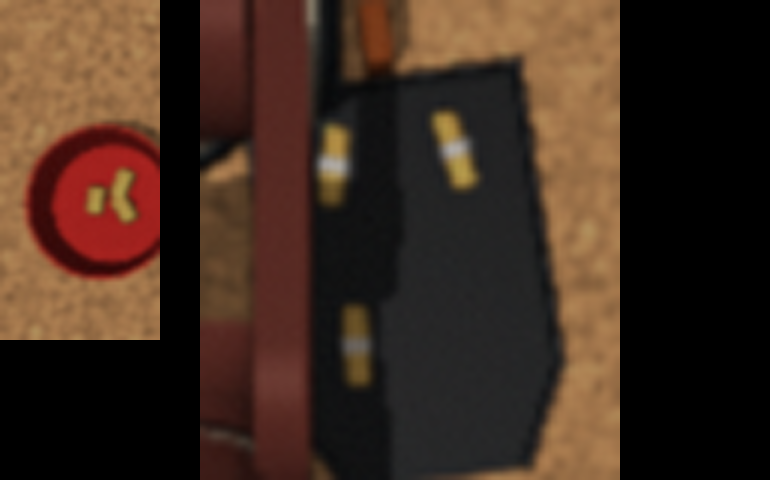

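Both faulty toggles are in the tin, at (95,200) and (123,195) in the crop, and the tray with three whole ones is unmoved. Next is the grip.

```bash
python3 -m handwheel '[[[0.02,-0.027,0,0,0,0.4],[0.02,-0.027,0,0,0,0.4],[0.02,-0.028,0,0,0,0.4],[0,0,-0.025,0,0,0],[0,0,-0.025,0,0,0],[0,0,-0.025,0,0,0],[0,0,-0.01,0,0,0],[0,0,0,0,0,0],[0,0,0,0,0,0],[0,0,0,0,0,0]]]' 0.5
python3 -c "
from h import *
im,d=grab_frame('scene');a=cv2.resize(im[170:270,220:340],None,fx=5,fy=5,interpolation=cv2.INTER_CUBIC);cv2.imwrite('pics/s5.png',a)"
```

```text
time: 14.78
tool_pos: [0.6544, -0.0039, 0.0714]
tool_rot: [0.001, -0.073, 0.997, -0.0]
contact_force: [0.1, 0.1, 0.7]
gripper_width: 0.499
grasp_force: 0.0
```

View pics/s5.png

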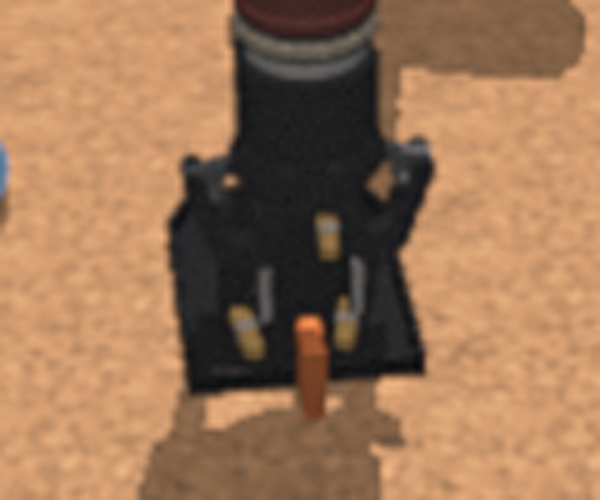

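The fingers at (265,295) and (357,285) straddle the orange tab at (311,340) symmetrically. I descend and grip.

```bash
python3 -m handwheel '[[[-0.001,0,-0.015,0,0,0],[0,0,-0.015,0,0,0],[0,0,-0.012,0,0,0],[0,0,-0.01,0,0,0],[0,0,-0.005,0,0,0],[0,0,0,0,0,0],[0,0,0,0,0,0]]]' 0.5; python3 -m handwheel '[[[0,0,0,0,0,0],[0,0,0,0,0,0],[0,0,0,0,0,0],[0,0,0,0,0,0],[0,0,0,0,0,0],[0,0,0,0,0,0],[0,0,0,0,0,0]]]' 0; python3 -m handwheel '[[[0,0,0.005,0,0,0],[0,0,0.01,0,0,0],[0,0,0.01,0,0,0],[0,0,0.01,0,0,0],[0,0,0.01,0,0,0],[0,0,0.005,0,0,0],[0,0,0,0,0,0],[0,0,0,0,0,0],[0,0,0,0,0,0]]]' 0
python3 -c "
from h import *
im,d=grab_frame('scene');a=cv2.resize(im[150:270,215:345],None,fx=5,fy=5,interpolation=cv2.INTER_CUBIC);cv2.imwrite('pics/s6.png',a);print(state()['ft_torque'],state()['joint_pos'])"
```

```text
time: 15.42
tool_pos: [0.6518, -0.0039, 0.0116]
tool_rot: [-0.001, -0.073, 0.997, 0.0]
contact_force: [-0.2, -0.2, 0.1]
gripper_width: 0.5
grasp_force: 0.0
time: 16.0
tool_pos: [0.653, -0.004, 0.0134]
tool_rot: [0.001, -0.073, 0.997, -0.0]
contact_force: [0.9, 0.2, 5.2]
gripper_width: 0.154
grasp_force: 59.1
time: 16.75
tool_pos: [0.6517, -0.0039, 0.0618]
tool_rot: [-0.0, -0.073, 0.997, 0.0]
contact_force: [0.1, -0.5, -2.9]
gripper_width: 0.159
grasp_force: 58.4
[ 0.01796354 -0.24257344 -0.0161431 ] [-1.20111739e-01  2.67641290e-01  1.67029508e+00 -1.17121466e-05
  1.20511118e+00 -1.83672126e+00]
```

View pics/s6.png

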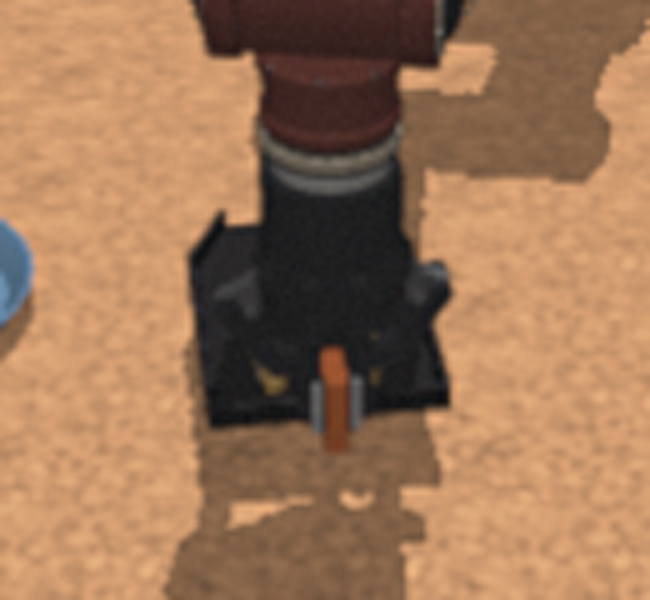

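The tray hangs level from the pads. I raise it clear of the swab pot, carry it over while turning it to about −25°, then check.

```bash
python3 -m handwheel '[[[0,0,0.01,0,0,0],[0,0,0.018,0,0,0],[0,0,0.02,0,0,0],[0,0,0.018,0,0,0],[0,0,0.01,0,0,0],[0,0,0,0,0,0]]]' 0; python3 -m handwheel '[[[0,-0.006,0,0,0,-0.6],[0,-0.012,0,0,0,-1.2],[0.001,-0.018,0,0,0,-1.6],[0.002,-0.023,0,0,0,-2],[0.002,-0.023,0,0,0,-2],[0.002,-0.023,0,0,0,-2],[0.002,-0.023,0,0,0,-2],[0.002,-0.023,0,0,0,-2],[0.002,-0.023,0,0,0,-2],[0.002,-0.023,0,0,0,-2],[0.002,-0.023,0,0,0,-2],[0.002,-0.023,0,0,0,-2],[0.002,-0.023,0,0,0,-2],[0.002,-0.023,0,0,0,-2],[0.002,-0.023,0,0,0,-2],[0.002,-0.023,0,0,0,-2],[0.002,-0.023,0,0,0,-2],[0.001,-0.018,0,0,0,-1.2],[0,-0.012,0,0,0,-0.6],[0,-0.006,0,0,0,-0.2]]]' 0;  python3 -m handwheel '[[[0,0,0,0,0,0],[0,0,0,0,0,0],[0,0,0,0,0,0],[0,0,0,0,0,0],[0,0,0,0,0,0],[0,0,0,0,0,0]]]' 0
python3 - <<'E'
from h import *
im,d=grab_frame('top');cv2.imwrite('pics/t7.png',cv2.resize(im[160:280,320:480],None,fx=4.5,fy=4.5,interpolation=cv2.INTER_CUBIC))
k=pinpoint('top','tray_spout')[:1];print(k)
sc,ds=grab_frame('scene');k2=pinpoint('scene','tray_spout')[:1];print(k2)
if k and k2:
    o1,d1=ray('top',k[0]['position']);o2,d2=ray('scene',k2[0]['position'])
    t=np.linalg.lstsq(np.c_[d1,-d2],o2-o1,rcond=None)[0];print('tri',o1+d1*t[0],o2+d2*t[1])
# plane of dark tray pixels in both depths
c=camera_info('top');pts=[]
for r in range(175,270,2):
  for q in range(335,450,2):
    z=d[r,q]
    if z>0:
      o,v=ray('top',(q,r));p=o+v*z
      if .07<p[2]<.16 and max(im[r,q])<60: pts.append(p)
P=np.array(pts);print(len(P));s=state();print(s['ft_torque'],s['tool_pos'],s['time'])
if len(P)>30:
    A=np.c_[P[:,:2],np.ones(len(P))];w=np.ones(len(P),bool)
    for _ in range(4):
        co=np.linalg.lstsq(A[w],P[w,2],rcond=None)[0];e=abs(P[:,2]-A@co);w=e<max(.004,np.median(e))
    print('plane',co,w.sum(),'z at spout',co@[.489,-.311,1])
E
```

```text
time: 17.3
tool_pos: [0.6541, -0.0042, 0.1421]
tool_rot: [0.003, -0.073, 0.997, -0.001]
contact_force: [0.8, -0.3, -2.9]
gripper_width: 0.158
grasp_force: 58.5
time: 18.97
tool_pos: [0.6805, -0.4002, 0.1359]
tool_rot: [-0.001, 0.218, 0.976, 0.0]
contact_force: [-0.3, 0.7, -3.3]
gripper_width: 0.156
grasp_force: 58.5
time: 19.47
tool_pos: [0.6824, -0.3972, 0.1385]
tool_rot: [0.0, 0.216, 0.976, -0.0]
contact_force: [-0.1, 0.7, -3.5]
gripper_width: 0.159
grasp_force: 58.5
[{'position': [402.5, 228.9], 'conf': 0.92}]
[{'position': [181.7, 182.1], 'conf': 0.7}]
tri [ 0.48205129 -0.30137273  0.124742  ] [ 0.48254304 -0.30692383  0.12641791]
344
[-0.11466873 -0.24282256 -0.04400909] [ 0.68219541 -0.39774522  0.13842559] 19.6667
plane [ 1.03918589e-03 -5.28851511e-05  1.28367173e-01] 303 z at spout 0.12889178172399413
```

View pics/t7.png

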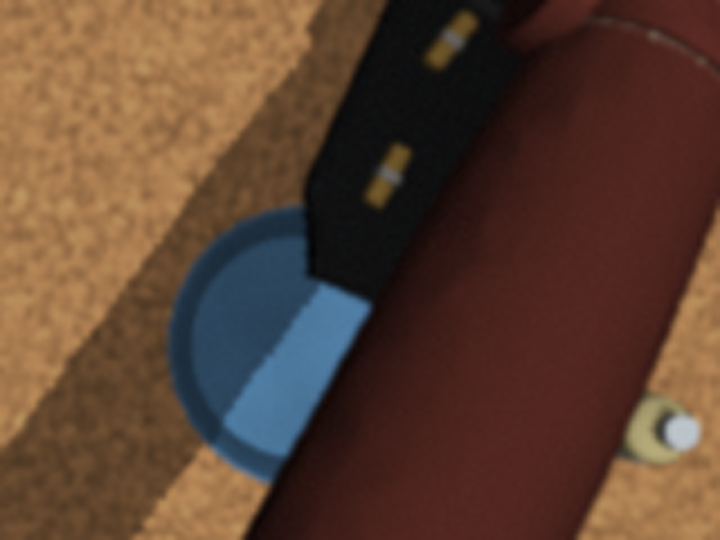

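The tray is level, with the floor plane slope about 0. The spout is at (340,288) in the crop, inside the dish about 3 cm grip-side of the centre. I lower it to about 1.4 cm above the rim and work out the tipping rows.

```bash
python3 -m handwheel '[[[0,0,-0.006,0,0,0],[0,0,-0.012,0,0,0],[0,0,-0.015,0,0,0],[0,0,-0.015,0,0,0],[0,0,-0.015,0,0,0],[0,0,-0.012,0,0,0],[0,0,-0.008,0,0,0],[0,0,-0.004,0,0,0],[0,0,0,0,0,0],[0,0,0,0,0,0],[0,0,0,0,0,0]]]' 0
python3 - <<'E'
import numpy as np
L,h=.2155,.0095;u=np.array([.907,-.421])
def pos(t): t=np.radians(t);return np.r_[u*(L*np.cos(t)-h*np.sin(t)),L*np.sin(t)+h*np.cos(t)]
for a,b,n in((0,20,8),(20,30,5),(30,40,8)):
    print(a,b,n,((pos(b)-pos(a))/n).round(4),"turn/row",(np.array([-.421,-.907])*(b-a)/n).round(3))
E
```

```text
time: 20.58
tool_pos: [0.6829, -0.3985, 0.0528]
tool_rot: [0.001, 0.217, 0.976, -0.0]
contact_force: [0.5, 0.1, -3.0]
gripper_width: 0.153
grasp_force: 58.5
0 20 8 [-0.0018  0.0009  0.0091] turn/row [-1.052 -2.268]
20 30 5 [-0.0032  0.0015  0.0067] turn/row [-0.842 -1.814]
30 40 8 [-0.0026  0.0012  0.0037] turn/row [-0.526 -1.134]
```

```bash
python3 -m handwheel '[[[0,0,-0.004,0,0,0],[0,0,0,0,0,0],[-0.001,0.0005,0.0045,-0.52,-1.13,0],[-0.0017,0.0009,0.009,-1.05,-2.27,0],[-0.0018,0.0009,0.0091,-1.05,-2.27,0],[-0.0018,0.0009,0.0091,-1.05,-2.27,0],[-0.0018,0.0009,0.0091,-1.05,-2.27,0],[-0.0018,0.0009,0.0091,-1.05,-2.27,0],[-0.0018,0.0009,0.0091,-1.05,-2.27,0],[-0.0018,0.0009,0.0091,-1.05,-2.27,0],[-0.001,0.0005,0.0045,-0.52,-1.13,0],[0,0,0,0,0,0],[0,0,0,0,0,0],[0,0,0,0,0,0]]]' 0
python3 - <<'E'
from h import *
from scipy.spatial.transform import Rotation as R
s=state();M=R.from_quat(np.roll(s['tool_rot'],-1)).as_matrix()
z=-M[:,2];x=-M[:,0] if M[0,0]<0 else M[:,0]
print('trayx',x.round(3),'tilt',np.degrees(np.arcsin(x[2])),'spout',s['tool_pos']-.2155*x-.0094*z,s['ft_torque'],s['gripper_width'])
E
```

```text
time: 21.75
tool_pos: [0.6675, -0.3906, 0.1195]
tool_rot: [0.169, 0.214, 0.961, -0.037]
contact_force: [0.4, 0.2, -3.4]
gripper_width: 0.157
grasp_force: 58.5
trayx [ 0.852 -0.398  0.341] tilt 19.94287795501882 spout [ 0.48694376 -0.30615145  0.0372018 ] [0.04261262 0.09718854 0.00394117] 0.15660507528649126
```

```bash
python3 -m handwheel '[[[-0.0032,0.0015,0.0077,-0.84,-1.81,0],[-0.0032,0.0015,0.0077,-0.84,-1.81,0],[-0.0032,0.0015,0.0067,-0.84,-1.81,0],[-0.0032,0.0015,0.0067,-0.84,-1.81,0],[-0.0032,0.0015,0.0067,-0.84,-1.81,0],[-0.0026,0.0012,0.0037,-0.53,-1.13,0],[-0.0026,0.0012,0.0037,-0.53,-1.13,0],[-0.0026,0.0012,0.0037,-0.53,-1.13,0],[-0.0026,0.0012,0.0037,-0.53,-1.13,0],[-0.0026,0.0012,0.0037,-0.53,-1.13,0],[-0.0026,0.0012,0.0037,-0.53,-1.13,0],[-0.0026,0.0012,0.0037,-0.53,-1.13,0],[-0.0026,0.0012,0.0037,-0.53,-1.13,0],[0,0,0,0,0,0],[0,0,0,0,0,0],[0,0,0,0,0,0],[0,0,0,0,0,0],[0,0,0,0,0,0]]]' 0
python3 - <<'E'
from h import *
from scipy.spatial.transform import Rotation as R
s=state();M=R.from_quat(np.roll(s['tool_rot'],-1)).as_matrix()
x=-M[:,0];print('tilt',np.degrees(np.arcsin(x[2])),'spout',s['tool_pos']-.2155*x+.0094*M[:,2])
im,d=grab_frame('top');sc,_=grab_frame('scene')
out=np.zeros((400,800,3),np.uint8)
out[:,:400]=cv2.resize(im[180:280,350:450],None,fx=4,fy=4,interpolation=cv2.INTER_CUBIC)
out[:,400:]=cv2.resize(sc[150:250,140:240],None,fx=4,fy=4,interpolation=cv2.INTER_CUBIC)
cv2.imwrite('pics/p8.png',out)
E
```

```text
time: 23.25
tool_pos: [0.6311, -0.3737, 0.1851]
tool_rot: [0.334, 0.204, 0.917, -0.073]
contact_force: [0.5, -0.4, -2.5]
gripper_width: 0.153
grasp_force: 58.7
tilt 39.965485727448836 spout [ 0.48691111 -0.30629405  0.03945755]
```

View pics/p8.png

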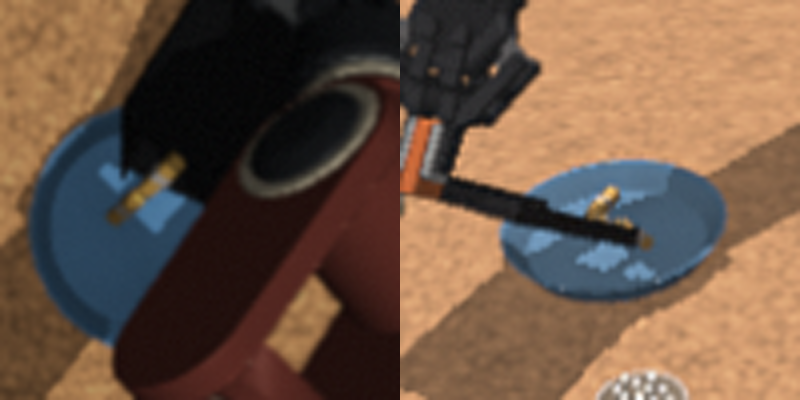

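The tray is tipped over the dish. Toggles show at (605,205), (625,222) and (645,240) in the right-hand crop, and one seems to lean on the spout edge. I tip a little further and wait.

```bash
python3 -m handwheel '[[[-0.0029,0.0014,0.0032,-0.505,-1.09,0],[-0.0029,0.0014,0.0032,-0.505,-1.09,0],[-0.0029,0.0014,0.0032,-0.505,-1.09,0],[-0.0029,0.0014,0.0032,-0.505,-1.09,0],[-0.0029,0.0014,0.0032,-0.505,-1.09,0],[0,0,0,0,0,0],[0,0,0,0,0,0],[0,0,0.003,0,0,0],[0.002,-0.001,0.005,0,0,0],[0.002,-0.001,0.008,0,0,0],[0.002,-0.001,0.008,0,0,0],[0.002,-0.001,0.008,0,0,0],[0.002,-0.001,0.008,0,0,0],[0,0,0.008,0,0,0],[0,0,0.006,0,0,0],[0,0,0,0,0,0],[0,0,0,0,0,0],[0,0,0,0,0,0],[0,0,0,0,0,0]]]' 0
python3 - <<'E'
from h import *
im,d=grab_frame('top');sc,_=grab_frame('scene')
out=np.zeros((400,800,3),np.uint8)
out[:,:400]=cv2.resize(im[180:280,350:450],None,fx=4,fy=4,interpolation=cv2.INTER_CUBIC)
out[:,400:]=cv2.resize(sc[150:250,140:240],None,fx=4,fy=4,interpolation=cv2.INTER_CUBIC)
cv2.imwrite('pics/p9.png',out)
for c in('top','scene'): print(c,[(round(r['conf'],2),r['position'],at_z(c,r['position'],.011).round(3)) for r in pinpoint(c,'toggle_a_c')])
E
```

```text
time: 24.93
tool_pos: [0.6259, -0.3712, 0.2538]
tool_rot: [0.381, 0.2, 0.899, -0.083]
contact_force: [0.2, -0.2, -1.3]
gripper_width: 0.154
grasp_force: 58.8
top [(0.5, [393.2, 253.8], array([ 0.411, -0.307,  0.011]))]
scene [(0.58, [187.5, 200.2], array([ 0.413, -0.317,  0.011]))]
```

View pics/p9.png

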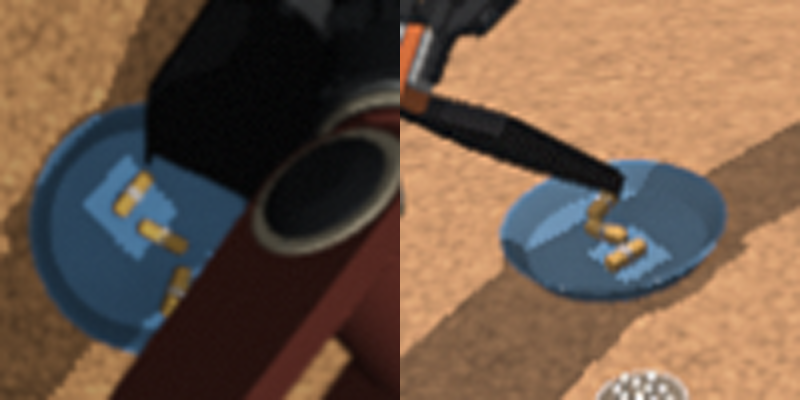

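All three toggles lie in the dish, at (133,193), (162,238) and (177,292) in the left-hand crop, and the tray is empty. I level it and carry it back. I've also used up the picture allowance, so I check by numbers from here.

```bash
python3 -m handwheel '[[[0,0,0.005,0.6,1.3,0],[0,0,0,1.35,2.9,0],[0,0,0,1.35,2.9,0],[0,0,0,1.35,2.9,0],[0,0,0,1.35,2.9,0],[0,0,0,1.35,2.9,0],[0,0,0,1.35,2.9,0],[0,0,0,1.35,2.9,0],[0,0,0,1.35,2.9,0],[0,0,0,1.35,2.9,0],[0,0,0,1.35,2.9,0],[0,0,0,1.35,2.9,0],[0,0,0,1.35,2.9,0],[0,0,0,1.35,2.9,0],[0,0,0,1.35,2.9,0],[0,0,0,0.6,1.3,0],[0,0,0,0,0,0],[0,0,0,0,0,0]]]' 0; python3 -m handwheel '[[[0.001,0.012,0,0,0,1.2],[0.0019,0.0262,0,0,0,2.4],[0.0019,0.0262,0,0,0,2.4],[0.0019,0.0262,0,0,0,2.4],[0.0019,0.0262,0,0,0,2.4],[0.0019,0.0262,0,0,0,2.4],[0.0019,0.0262,0,0,0,2.4],[0.0019,0.0262,0,0,0,2.4],[0.0019,0.0262,0,0,0,2.4],[0.0019,0.0262,0,0,0,2.4],[0.0019,0.0262,0,0,0,2.4],[0.0019,0.0262,0,0,0,2.4],[0.0019,0.0262,0,0,0,2.4],[0.0019,0.0262,0,0,0,2.4],[0.001,0.012,0,0,0,1.2],[0,0,0,0,0,0],[0,0,0,0,0,0],[0,0,0,0,0,0]]]' 0
python3 - <<'E'
from h import *
from scipy.spatial.transform import Rotation as R
s=state();M=R.from_quat(np.roll(s['tool_rot'],-1)).as_matrix();x=-M[:,0];print(M.round(3).tolist())
# correction to yaw 8.4, vertical
Y=np.array([-np.sin(np.radians(8.4)),np.cos(np.radians(8.4)),0]);T=np.c_[np.cross(Y,[0,0,-1]),Y,[0,0,-1]]
print('turn',np.degrees(R.from_matrix(T@M.T).as_rotvec()).round(2),'shift',(np.array([.653,-.004,.0134])-s['tool_pos']).round(4))
im,d=grab_frame('top');pts=[]
for r in range(150,260,2):
  for q in range(255,340,2):
    z=d[r,q]
    if z>0 and max(im[r,q])<60:
      o,v=ray('top',(q,r));p=o+v*z
      if s['tool_pos'][2]-.06<p[2]<s['tool_pos'][2]+.03: pts.append(p)
P=np.array(pts);A=np.c_[P[:,:2],np.ones(len(P))];w=np.ones(len(P),bool)
for _ in range(5):
    co=np.linalg.lstsq(A[w],P[w,2],rcond=None)[0];e=abs(P[:,2]-A@co);w=e<max(.003,np.median(e))
print('slopes',co,w.sum(),len(P))
E
```

```text
time: 26.63
tool_pos: [0.6267, -0.3717, 0.2594]
tool_rot: [-0.014, 0.217, 0.976, 0.004]
contact_force: [0.3, -0.6, -1.8]
gripper_width: 0.154
grasp_force: 58.7
time: 28.13
tool_pos: [0.6528, -0.0078, 0.2601]
tool_rot: [-0.015, -0.074, 0.997, -0.001]
contact_force: [-0.0, -0.2, -2.2]
gripper_width: 0.156
grasp_force: 58.7
[[-0.989, -0.148, -0.029], [-0.148, 0.989, -0.004], [0.029, -0.0, -1.0]]
turn [ 0.25 -1.65 -0.1 ] shift [ 2.000e-04  3.800e-03 -2.467e-01]
slopes [-0.02734212 -0.00456463  0.26896564] 278 364
```

```bash
python3 -m handwheel '[[[0,0.0019,-0.008,0.12,-0.8,0],[0,0.0019,-0.018,0.12,-0.8,0],[0,0,-0.025,0,0,0],[0,0,-0.025,0,0,0],[0,0,-0.025,0,0,0],[0,0,-0.025,0,0,0],[0,0,-0.025,0,0,0],[0,0,-0.025,0,0,0],[0,0,-0.02,0,0,0],[0,0,-0.015,0,0,0],[0,0,-0.01,0,0,0],[0,0,-0.006,0,0,0],[0,0,-0.003,0,0,0],[0,0,0,0,0,0],[0,0,0,0,0,0],[0,0,0,0,0,0]]]' 0
```

```text
time: 29.52
tool_pos: [0.6541, -0.0033, 0.0316]
tool_rot: [0.001, -0.075, 0.997, 0.0]
contact_force: [0.0, -0.1, -1.8]
gripper_width: 0.158
grasp_force: 58.7
```

```bash
python3 -m handwheel '[[[0,0,-0.006,0,0,0],[0,0,-0.005,0,0,0],[0,0,-0.003,0,0,0],[0,0,-0.0025,0,0,0],[0,0,-0.001,0,0,0],[0,0,-0.001,0,0,0],[0,0,0,0,0,0],[0,0,0,0,0,0]]]' 0
```

```text
time: 30.18
tool_pos: [0.6532, -0.0031, 0.0134]
tool_rot: [-0.001, -0.075, 0.997, 0.0]
contact_force: [-5.3, 1.1, 9.0]
gripper_width: 0.152
grasp_force: 60.2
```

Contact with the table (9 N). I release, rise straight up and check.

```bash
python3 -m handwheel '[[[0,0,0,0,0,0],[0,0,0,0,0,0],[0,0,0,0,0,0],[0,0,0,0,0,0],[0,0,0,0,0,0]]]' 0.5; python3 -m handwheel '[[[0,0,0.01,0,0,0],[0,0,0.025,0,0,0],[0,0,0.03,0,0,0],[0,0,0.03,0,0,0],[0,0,0.03,0,0,0],[0,0,0.03,0,0,0],[0,0.03,0.01,0,0,0],[0,0.035,0,0,0,0],[0,0.035,0,0,0,0],[0,0.035,0,0,0,0],[0,0.035,0,0,0,0],[-0.02,0.03,0.01,0,0,0],[-0.02,0.03,0.02,0,0,0],[-0.02,0.03,0.02,0,0,0],[-0.02,0.03,0.02,0,0,0],[-0.02,0.03,0.02,0,0,0],[-0.02,0.03,0.02,0,0,0],[0,0,0,0,0,0],[0,0,0,0,0,0],[0,0,0,0,0,0]]]' 0.5
python3 - <<'E'
from h import *
im,d=grab_frame('top')
def show(n,z,k=3):
    for r in pinpoint('top',n)[:k]: print(n,round(r['conf'],2),at_z('top',r['position'],z)[:2].round(3))
for n,z in(('tray_spout',.004),('tray_grip',.036),('dish_in',.005),('jar_pink',0),('jar_cream',0),('swab_pot',0),('mallet',.01),('brush',.01),('toggle_a_c',.011)): show(n,z)
# brass blobs in the dish
up=cv2.resize(im[200:272,354:424],None,fx=4,fy=4,interpolation=cv2.INTER_CUBIC).astype(int)
m=(up[...,2]>up[...,0]+15).astype(np.uint8);n,l,s,ce=cv2.connectedComponentsWithStats(m)
for i in range(1,n):
    if s[i,4]>60:
        p=ce[i]/4+[354,200];print('brass',p.round(1),s[i,4],at_z('top',p,.012)[:2].round(3))
# brass blobs left in tray + plane
P=[]
for r in range(182,236,2):
  for q in range(276,312,2):
    if d[r,q]>0:o,v=ray('top',(q,r));P.append(o+v*d[r,q])
P=np.array(P);co=np.linalg.lstsq(np.c_[P[:,:2]-P[:,:2].mean(0),np.ones(len(P))],P[:,2],rcond=None)[0];print('tray plane',co.round(4),'brightest red in tray',im[184:236,276:312,2].max())
print(state()['time'],state()['tool_pos'])
E
```

```text
time: 30.6
tool_pos: [0.6529, -0.0031, 0.0112]
tool_rot: [-0.001, -0.075, 0.997, 0.0]
contact_force: [0.2, -0.8, 0.9]
gripper_width: 0.504
grasp_force: 0.0
time: 32.27
tool_pos: [0.5329, 0.3466, 0.2866]
tool_rot: [-0.0, -0.075, 0.997, 0.0]
contact_force: [0.6, -0.2, -1.0]
gripper_width: 0.5
grasp_force: 0.0
tray_spout 0.59 [ 0.429 -0.028]
tray_grip 0.58 [ 0.659 -0.008]
tray_grip 0.43 [ 0.415 -0.303]
dish_in 0.73 [ 0.468 -0.29 ]
dish_in 0.68 [0.511 0.264]
jar_pink 0.73 [ 0.726 -0.22 ]
jar_pink 0.53 [0.741 0.242]
jar_pink 0.21 [ 0.46 -0.29]
jar_cream 0.7 [ 0.413 -0.498]
jar_cream 0.54 [ 0.65  -0.006]
swab_pot 0.74 [ 0.72  -0.221]
swab_pot 0.63 [0.509 0.266]
brush 0.89 [ 0.585 -0.515]
toggle_a_c 0.56 [ 0.421 -0.312]
brass [389.4 233.9] 29761 [ 0.469 -0.297]
brass [385.3 225.6] 351 [ 0.493 -0.285]
brass [381.2 230.8] 391 [ 0.478 -0.273]
brass [390.6 239.1] 789 [ 0.453 -0.3  ]
brass [393.9 252.8] 812 [ 0.414 -0.309]
tray plane [0.0006 0.002  0.0044] brightest red in tray 77
32.7667 [0.53320715 0.34647548 0.28624717]
```

```bash
python3 -c "
from plant import job_done
print(job_done())"
```

```text
the job is handed in; nothing more can be done
None
```

The job is handed in at about 33 s: the bent and short toggles are in the red tin, the three whole ones are in the blue dish, and the empty tray is back flat on the table where it started; I viewed 12 pictures, two over the limit of 10.

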